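# Feed an offcut through the size gauge with a push stick

### The job

Check that the short foam-covered pipe offcut lying in the wooden size gauge fits: take the push stick by its upright grip, put its bar into the open channel behind the offcut, and push the offcut under the cover until all of it has come out on the other side, still lying in the channel. Move the offcut with the stick only, never with the gripper or arm; then let go of the stick, leaving it there or on the worktop, standing flat on its bar with the grip upright.

Things in the scene. Friction and masses are not known exactly. Their poses are not given: they have to be found in the camera images.
- tunnel (a point): Wooden size gauge fixed to the worktop. Channel floor centre under the middle of its plywood cover, 10 mm above the worktop; x = feed direction, z up. Straight channel 40 mm wide, walls 28 mm high, open above, from x = -155 mm (open entry end; bed starts at -165) to a stop at +138. The cover spans x = -25 to 25: tunnel 40 wide, 28 high, its top 46 mm above the worktop.
- offcut_center (a point): Short ribbed white-grey foam-covered pipe offcut, 70 to 77 mm long with its copper stub, 28 wide, 19 high, about 30 g, lying loose along the channel between entry and cover; it slides easily. Point: its centre, 9.5 mm above its underside; its own y axis runs along its length. Offcuts lying elsewhere are not part of the job.
- stick_grip (a point): Wooden push stick, 90 g, standing on the worktop: flat bar 24 mm wide, 18 high, 137 long, with an upright grip block at its rear, 36 mm long (x), 22 thick (y), top 90 mm above the underside. Point: in the grip block, 68 mm above the underside; pinch it there across y from above. x points along the bar: its nose is 115 mm ahead of the point, its rear end 22 behind. z up.

How it is judged:
On the way:
1. the offcut is under the cover with the push stick in the channel behind it (x of offcut_center in the frame of tunnel between -0.025 and 0.025 m and y of offcut_center in the frame of tunnel between -0.02 and 0.02 m and z of offcut_center in the frame of tunnel between 0 and 0.028 m and x of stick_grip in the frame of tunnel between -0.21 and -0.1 m and y of stick_grip in the frame of tunnel between -0.03 and 0.03 m and angle between the x axis of stick_grip and the x axis of tunnel, either way round below 0.2 rad), for 0.1 s.
At the end, for the whole second after the job is handed in: The offcut lies at rest on the channel floor beyond the cover, its centre at least 58 mm past the middle of the cover; the push stick stands at rest within 10 degrees of upright, its bar down on the channel floor or the worktop (x of offcut_center in the frame of tunnel between 0.058 and 0.12 m and y of offcut_center in the frame of tunnel between -0.02 and 0.02 m and z of offcut_center in the frame of tunnel between 0 and 0.028 m and angle between stick_grip's own z axis and vertical below 0.17 rad and height (world z) of stick_grip below 0.092 m and linear speed of each of stick, offcut below 0.02 m/s); the robot touches nothing.
It fails at once if the gripper or arm touches the offcut (contact force between any of the fingers, the arm and offcut above 0.5 N).
It fails at once if the offcut leaves the channel (z of offcut_center in the frame of tunnel above 0.04 m or y of offcut_center in the frame of tunnel above 0.03 m or y of offcut_center in the frame of tunnel below -0.03 m).
It also fails if it takes over 40 s, if anything falls off the work surface, if the arm or the gripper's body presses on something with over 40 N, if the wrist force passes 120 N, or if a joint passes its speed limit or range.

### The arm

A 7-joint arm with a two-finger parallel gripper is mounted at the origin on a cart in front of the work surface, level with it; the furniture and walls round the work are solid. World frame = base frame: x ahead of the robot, y to its left, z up, the work surface at z = 0. Lengths are in m, angles in rad, forces in N, time in s.
With the tool pointing down it reaches from about 0.425 to 0.925 m from the base axis. Payload 6.8 kg.
Tool frame: the origin (TCP) lies at the very end of the fingers, on their centre line; the grasp point (between the pads) lies bot.grip_point_offset behind it (bot.grip_point_offset is the distance from the TCP to the grasp point, in m); z points along the fingers, y is the line along which they close (so a half turn about z gives the same grasp; the last joint's range is limited). The gripper opens to 85 mm and grips with 20 to 120 N. Pads are 22 mm wide; open, the fingers measure 114 mm over their backs; the gripper's body (76 mm by 85 mm) begins 54 mm behind the grasp point. The pads swing forward as they close: fully open they stand 13 mm farther back than shut.
Start: joints at [1.063, 0.477, 0.022, 1.555, -0.011, 1.109, -0.083], TCP at [0.263, -0.622, 0.231] pointing down, gripper open.
Joint ranges: [-2.96, 2.96], [-0.34, 2.1], [-1.41, 1.46], [0.24, 2.44], [-1.37, 4.51], [0.17, 1.92], [-2.96, 2.96]. Speed limits (rad/s): [2.39, 2.39, 3.14, 3.14, 3.14, 3.14, 3.14].

### API

Orientations are given as a unit quaternion [w, x, y, z].
In Python, from station import bot, imaging gives the robot as it stands. The module is installed in compiled form; this text tells all that it offers.
- The arm moves only by the tool carry_out, never from a script. Its argument "targets" is one flat list of numbers, 5 for each row, row after row: the closure in counts, from 0 (fully open) to 255 (shut), then the shift along the world's x, y, z in mm, then the turn about the world's z in degrees. A call has 1 to 20 rows; each row shifts and turns the commanded pose from where the row before left it; what a row does not reach is not made up. A row lasts 1/10 s, in which the tool goes at most 50 mm and 8.59 degrees, less where a joint would pass 70% of its speed; a pose out of reach is approached as far as the arm can. A call is refused whole if a number of a shift passes 50 or a number of a turn 8.59, either way. A call with a gripper value outside its range is refused whole. The fingers move at their own pace and stop on an object; "newtons" is the grip in N (left out, the last holds). Time passes only in rows, so rows that do not move let the fingers close. It gives the time, the measured TCP pose, the force, the opening and the grip force at its end, in the units of the state.
- bot.get_obs(): the state, without advancing time (a new reading comes with each control period).
- imaging.read_camera(name): name is "side" or "top" or "wrist"; returns a dict with "frame" (384x512x3 uint8, red, green, blue), "fov_y" (degrees; the focal length in pixels is half the picture's height over the tangent of half this angle, whatever the lens; pixels are square), "cx", "cy" (the principal point, pixels), "pose" (4x4, takes a point from camera to world coordinates); the wrist camera has in their place "tool_from_camera" (4x4, takes a point from camera to tool coordinates, whose origin is the TCP and whose axes are the flange's). Camera axes: x right, y up, looking along -z (the intrinsics and any distortion apply to the point x, -y, -z); pixel columns grow to the right and rows downward; lengths in m; the calibration is good to about 2 mm. The wrist camera is an equidistant fisheye: a pixel r from the principal point sees the ray r / f radians off the axis. A picture is of the moment at which its call begins: read the wrist's pose just before it. There is no depth.
- bot.hand_in(): hands the job in; it is judged then, once.
The state is a dict: "t": time; "q": joint angles; "joint_vel": joint speeds; "joint_torque": joint torques, N m; "eef_pos": TCP position; "tool_rot": TCP orientation; "contact_force": force on the tool from outside, world axes, zero at the start; "torque": the same for the moment, N m; "gripper_width": opening from 0.0 (shut) to 1.0 (fully open); "grasp_force": force on a finger pad.
Only numpy, scipy, OpenCV 4.12 (cv2) and the standard library are available. Lean on these libraries where they do the work, as an engineer would, in place of code of your own. Each camera call takes 0.05 s, during which the arm holds its last target. There are 200 camera calls.

## Working session

There is one attempt and no reset: what is moved stays moved. The work goes in short steps, Python scripts to look and compute and a tool call to move; the robot and the scene stay as the last step left them, time stands still between calls to the robot, and variables do not carry over. Pictures are saved under pics/ and viewed, at most 12 in all, crops included, and the job is handed in when it is done.

Besides the shell and the picture viewer there is one more tool, called after "Call:" as name(argument=value, ...) on one line, values as JSON. carry_out: Moves the arm, as the interface text tells. Its arguments: {"type":"object","properties":{"targets":{"type":"array","items":{"type":"number"}},"newtons":{"type":"number"}},"required":["targets"]}

```bash
mkdir -p pics; cat > h.py <<'E'
import numpy as np, cv2
from station import bot, imaging
def snap(n,f):
    c=imaging.read_camera(n); cv2.imwrite(f'pics/{f}.png',c['frame'][:,:,::-1]); return c
def ray(c,u,v):
    f=192/np.tan(np.radians(c['fov_y'])/2)
    d=np.array([(u-c['cx'])/f,-(v-c['cy'])/f,-1]); P=np.array(c['pose'])
    return P[:3,3],P[:3,:3]@d
def onz(c,u,v,z):
    o,d=ray(c,u,v); return o+d*(z-o[2])/d[2]
def proj(c,p):
    P=np.array(c['pose']); q=P[:3,:3].T@(np.array(p)-P[:3,3]); f=192/np.tan(np.radians(c['fov_y'])/2)
    return c['cx']-f*q[0]/q[2], c['cy']+f*q[1]/q[2]
E
python3 - <<'E'
from h import *
for n in ('top','side'):
    c=snap(n,n+'0'); print(n,c['fov_y'],c['cx'],c['cy'],np.round(c['pose'],3).tolist(),c.keys())
o=bot.get_obs();print(o['t'],o['eef_pos'],o['tool_rot'],o['gripper_width'],bot.grip_point_offset)
E
```

```text
top 53.97297984163546 249.32810167219978 195.85611934739487 [[0.018, 0.998, -0.062, 0.605], [-0.999, 0.02, 0.034, 0.231], [0.035, 0.061, 0.997, 0.918], [0.0, 0.0, 0.0, 1.0]] dict_keys(['frame', 'fov_y', 'cx', 'cy', 'pose'])
side 53.54823468217889 255.11785924780173 187.2783465569687 [[0.971, 0.215, -0.103, 0.565], [-0.238, 0.855, -0.46, -0.154], [-0.011, 0.471, 0.882, 0.837], [0.0, 0.0, 0.0, 1.0]] dict_keys(['frame', 'fov_y', 'cx', 'cy', 'pose'])
0.1 [ 0.26249932 -0.62129039  0.23039869] [-8.03281009e-04  9.80086134e-01  1.98571077e-01 -2.27185792e-04] 0.9985737783777417 0.0187
```

View pics/top0.png

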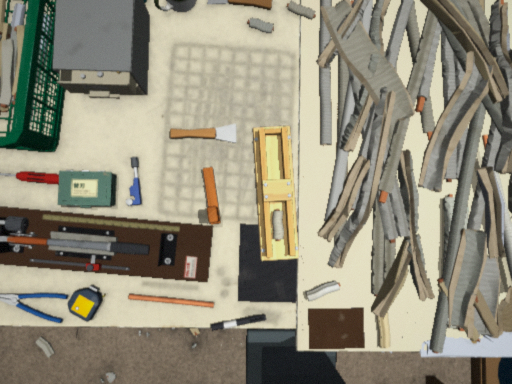

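View pics/side0.png

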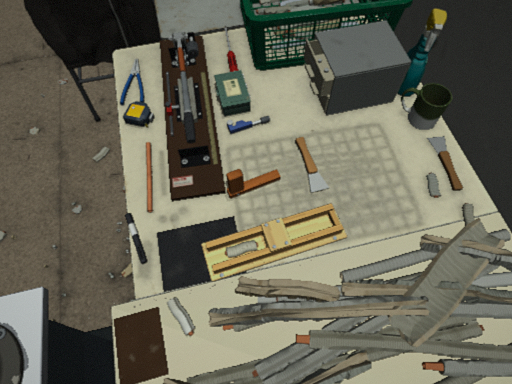

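The top view shows the gauge at about u 255–297, v 126–260, with its cover near v 190 and the offcut near (278,224). The stick runs from its grip at about (212,215) to its nose at about (208,168). The side view agrees. Next I'll zoom in on both.

```bash
python3 - <<'E'
import cv2
a=cv2.imread('pics/top0.png')[118:268,195:305]; a=cv2.resize(a,None,fx=4,fy=4,interpolation=cv2.INTER_CUBIC)
b=cv2.imread('pics/side0.png')[160:285,195:355]; b=cv2.resize(b,None,fx=5,fy=4.8,interpolation=cv2.INTER_CUBIC) if 0 else cv2.resize(b,None,fx=4,fy=4,interpolation=cv2.INTER_CUBIC)
cv2.imwrite('pics/topz.png',a);cv2.imwrite('pics/sidez.png',b)
E
```

```text
(no output)
```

View pics/topz.png

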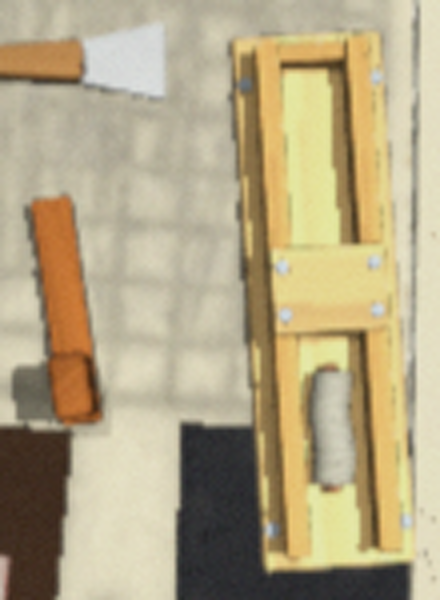

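View pics/sidez.png

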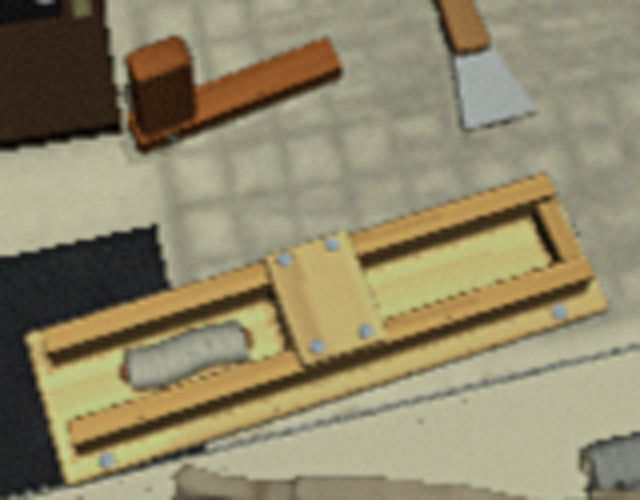

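```bash
python3 - <<'E'
from h import *
T=imaging.read_camera('top');S=imaging.read_camera('side')
t=lambda x,y,z:np.round(onz(T,195+x/4-.375,118+y/4-.375,z)[:2]*1e3,1)
s=lambda x,y,z:np.round(onz(S,195+x/4-.375,160+y/4-.375,z)[:2]*1e3,1)
print('cover T',[t(*p,.046) for p in [(273,247),(388,243),(393,328),(277,336)]])
print('cover S',[s(*p,.046) for p in [(267,255),(342,235),(385,338),(305,365)]])
print('wallT L',[t(*p,.038) for p in [(280,62),(292,245),(297,335),(309,555)]],'R',[t(*p,.038) for p in [(348,65),(358,243),(363,335),(382,550)]])
print('wallS L inner',[s(*p,.038) for p in [(50,360),(540,198)]],'R inner',[s(*p,.038) for p in [(72,428),(590,265)]])
print('bar T',[t(*p,.018) for p in [(32,203),(72,197),(88,345),(48,350)]])
print('gripT',[t(*p,.09) for p in [(50,355),(90,352),(100,412),(58,420)]])
print('gripS',[s(*p,.09) for p in [(127,57),(182,37),(192,60),(136,77)]])
print('nose S',[s(*p,.018) for p in [(328,38),(342,70)]])
print('off T',[t(*p,.0195) for p in [(330,368),(330,488)]],'S',[s(*p,.0195) for p in [(125,370),(248,338)]])
# mask of orange stick
h=cv2.cvtColor(T['frame'],cv2.COLOR_RGB2HSV);m=cv2.inRange(h,(5,150,60),(16,255,255));m[:,:198]=0;m[:,225:]=0;m[:160]=0;m[225:]=0
n,l,st,ce=cv2.connectedComponentsWithStats(m);print(st[1:][st[1:,4]>50])
E
```

```text
cover T [array([698.2, 170.6]), array([702.1, 103.4]), array([652.5,  99.9]), array([646.5, 167.4])]
cover S [array([649.2, 166.5]), array([693.2, 168. ]), array([699.6, 103.6]), array([653.4,  99.3])]
wallT L [array([809.2, 167.6]), array([700.5, 158.8]), array([647.7, 155.1]), array([520. , 146.2])] R [array([808.4, 127.2]), array([702.6, 119.9]), array([648.4, 116.3]), array([523.5, 103.7])]
wallS L inner [array([519.5, 138.4]), array([811.3, 165.9])] R inner [array([524.1,  98.1]), array([824.9, 119.8])]
bar T [array([724.5, 313.4]), array([728.7, 289.7]), array([640.2, 278. ]), array([636.7, 301.7])]
gripT [array([631.5, 294.9]), array([633.6, 273.1]), array([600.9, 266.9]), array([596.1, 289.6])]
gripS [array([597.3, 285.5]), array([630.5, 290.8]), array([632.6, 274.6]), array([599.5, 271.5])]
nose S [array([725.1, 310.5]), array([727.5, 286.2])]
off T [array([629.2, 133.4]), array([557.9, 132.5])] S [array([558.1, 129.3]), array([629.2, 130.9])]
[[203 168  17  56 549]]
```

Call:
carry_out(targets=[0, 15, 38, 0, -5, 0, 15, 38, 0, -5, 0, 15, 38, 0, -5, 0, 15, 38, 0, 0, 0, 15, 38, 0, 0, 0, 15, 38, 0, 0, 0, 15, 38, 0, 0, 0, 15, 38, 0, 0, 0, 15, 38, 0, 0, 0, 15, 38, 0, 0, 0, 15, 38, 0, 0, 0, 15, 38, 0, 0, 0, 15, 38, 0, 0, 0, 15, 38, 0, 0, 0, 15, 38, 0, 0, 0, 15, 38, 0, 0, 0, 15, 38, 0, 0, 0, 15, 38, 0, 0, 0, 15, 38, 0, 0, 0, 0, 0, 0, 0], newtons=60)

```text
t: 2.2
eef_pos: [0.5485, 0.1071, 0.2315]
tool_rot: [-0.002, 0.997, 0.073, 0.001]
contact_force: [-0.0, -0.3, -0.0]
gripper_width: 1.003
grasp_force: 0.0
```

Call:
carry_out(targets=[0, 16, 43, 0, 0, 0, 16, 43, 0, 0, 0, 16, 43, 0, 0, 0, 17, 44, 0, 0, 0, 0, 0, 0, 0, 0, 0, 0, 0, 0])

```text
t: 2.8
eef_pos: [0.6124, 0.2739, 0.2305]
tool_rot: [0.0, 0.998, 0.07, -0.001]
contact_force: [0.2, -0.7, -0.7]
gripper_width: 1.002
grasp_force: 0.0
```

```bash
python3 - <<'E'
from h import *
o=bot.get_obs();print(o['eef_pos'],o['tool_rot'])
c=snap('wrist','w0');print(c['fov_y'],c['cx'],c['cy'],np.round(c['tool_from_camera'],3).tolist())
E
```

```text
[0.61238678 0.27391733 0.23052255] [ 1.81373187e-04  9.97557975e-01  6.98404628e-02 -6.02965847e-04]
65.70646984690485 259.23984437024075 190.27546574373238 [[-0.0, 0.964, 0.267, 0.068], [1.0, 0.0, 0.0, 0.002], [0.0, 0.267, -0.964, -0.141], [0.0, 0.0, 0.0, 1.0]]
```

View pics/w0.png

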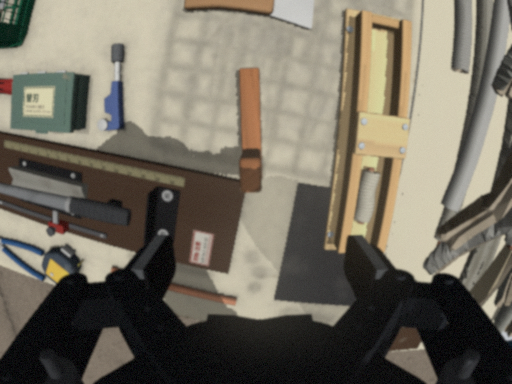

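```bash
cat >> h.py <<'E'
from scipy.spatial.transform import Rotation as R
def wz(c,o,u,v,z):
    f=192/np.tan(np.radians(c['fov_y'])/2); a=np.array([u-c['cx'],v-c['cy']])/f; th=np.hypot(*a); k=np.sin(th)/th
    d=np.array([a[0]*k,-a[1]*k,-np.cos(th)]); M=np.array(c['tool_from_camera']); q=o['tool_rot']; r=R.from_quat([q[1],q[2],q[3],q[0]]).as_matrix()
    p=np.array(o['eef_pos'])+r@M[:3,3]; d=r@M[:3,:3]@d; return np.round((p+d*(z-p[2])/d[2])*1e3,1)[:2]
E
python3 - <<'E'
from h import *
o=bot.get_obs();c=imaging.read_camera('wrist')
for p in [(241,163,.09),(261,163,.09),(242,191,.09),(260,190,.09),(240,69,.018),(259,69,.018),(243,148,.018),(261,148,.018)]+[(359,114,.046),(409,119,.046),(404,158,.046),(355,152,.046)]+[(372,28,.038),(349,235,.038),(401,28,.038),(377,248,.038)]: print(p,wz(c,o,*p))
print(o['q'])
im=c['frame'][55:200,225:275,::-1];cv2.imwrite('pics/w0z.png',cv2.resize(im,None,fx=4,fy=4,interpolation=cv2.INTER_CUBIC))
E
```

```text
(241, 163, 0.09) [627.3 290. ]
(261, 163, 0.09) [629.9 270.9]
(242, 191, 0.09) [599.6 285.5]
(260, 190, 0.09) [603.  268.1]
(240, 69, 0.018) [725.7 308.4]
(259, 69, 0.018) [728.5 286.4]
(243, 148, 0.018) [632.2 292.4]
(261, 148, 0.018) [635.1 271.1]
(359, 114, 0.046) [694.2 168. ]
(409, 119, 0.046) [701.6 103.2]
(404, 158, 0.046) [654.3  99.9]
(355, 152, 0.046) [650.5 164.8]
(372, 28, 0.038) [800.9 163.4]
(349, 235, 0.038) [545.6 146. ]
(401, 28, 0.038) [812.2 125.6]
(377, 248, 0.038) [531.  101.3]
[-0.24897118  0.49893132 -0.37541083  1.54506299  0.19543433  1.13615732
 -2.09871513]
```

View pics/w0z.png

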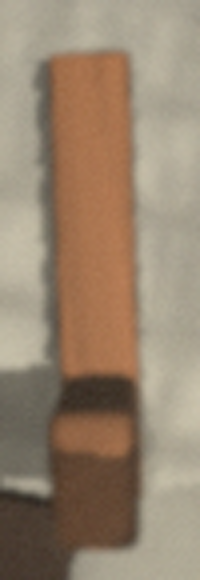

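The wrist view puts the grip at about (614, 280) with a yaw of about 9°, which agrees with the other cameras. I'll descend and grip.

Call:
carry_out(targets=[0, 2, 6, -10, 1, 0, 0, 0, -30, 0, 0, 0, 0, -30, 0, 0, 0, 0, -30, 0, 0, 0, 0, -25, 0, 0, 0, 0, -20, 0, 0, 0, 0, -15, 0, 0, 0, 0, -12, 0, 0, 0, 0, -9, 0, 0, 0, 0, 0, 0, 255, 0, 0, 0, 0, 255, 0, 0, 0, 0, 255, 0, 0, 0, 0, 255, 0, 0, 0, 0, 255, 0, 0, 0, 0, 255, 0, 0, 0, 0, 255, 0, 0, 0, 0, 255, 0, 0, 0, 0])

```text
t: 4.7
eef_pos: [0.6147, 0.2792, 0.0503]
tool_rot: [0.0, 0.997, 0.078, -0.0]
contact_force: [-0.1, 0.3, 1.0]
gripper_width: 0.246
grasp_force: 62.8
```

Call:
carry_out(targets=[255, 0, 0, 10, 0, 255, 0, 0, 25, 0, 255, 0, 0, 25, 0, 255, -15, -13, 0, -1.5, 255, -20, -18, 0, -1.5, 255, -25, -22, 0, -1.5, 255, -25, -22, 0, 0, 255, -25, -22, 0, 0, 255, -25, -22, 0, 0, 255, -20, -18, 0, 0, 255, -15, -13, 0, 0, 255, -10, -8, 0, 0, 255, -5, -5, 0, 0, 255, 0, 0, 0, 0, 255, 0, 0, 0, 0])

```text
t: 6.2
eef_pos: [0.4307, 0.117, 0.1106]
tool_rot: [-0.0, 0.999, 0.039, 0.001]
contact_force: [0.5, -0.8, -1.9]
gripper_width: 0.25
grasp_force: 62.8
```

```bash
python3 - <<'E'
from h import *
o=bot.get_obs();print(o['eef_pos'],o['tool_rot'])
c=snap('top','top1');w=snap('wrist','w1');s=snap('side','side1')
a=cv2.resize(c['frame'][180:300,215:305],None,fx=4,fy=4,interpolation=3)
b=cv2.resize(w['frame'][0:240,210:305] if 0 else s['frame'][190:310,150:290],None,fx=3.4286,fy=4,interpolation=3)
cv2.imwrite('pics/c1.png',np.hstack([a,cv2.resize(s['frame'][205:325,160:260],(400,480),interpolation=3)])[:,:,::-1])
E
```

```text
[0.43071247 0.11697799 0.11064795] [-3.78707711e-04  9.99255614e-01  3.85704945e-02  6.25532780e-04]
```

View pics/c1.png

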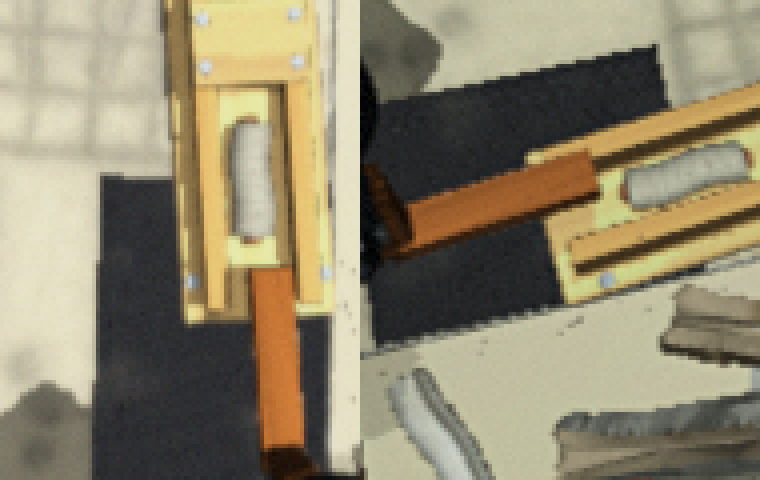

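View pics/w1.png

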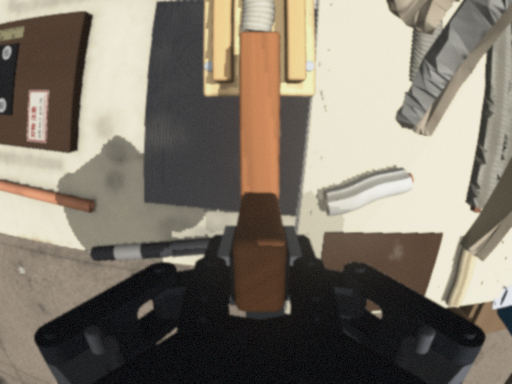

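The bar nose shows at about (283,247) in the top view and (218,248) in the side view, still above the channel and behind the offcut. I'll check the lateral line.

```bash
python3 - <<'E'
from h import *
T=imaging.read_camera('top');S=imaging.read_camera('side');o=bot.get_obs();W=imaging.read_camera('wrist')
r=lambda p:np.round(p[:2]*1e3,1)
t=lambda x,y,z:r(onz(T,215+x/4-.4,180+y/4-.4,z)); s=lambda x,y,z:r(onz(S,160+(x-360)/4-.4,205+y/4-.4,z))
z=.0783
print('nose T',t(252,268,z),t(292,268,z),'rear',t(262,450,z),t(305,450,z))
print('nose S',s(585,150,z),s(598,190,z))
print('nose W',wz(W,o,242,33,z),wz(W,o,279,33,z),'rear',wz(W,o,239,190,z),wz(W,o,281,190,z))
print('walls W inner',wz(W,o,229,80,.038),wz(W,o,287,80,.038),wz(W,o,241,5,.038) ,wz(W,o,286,5,.038))
print('walls T',t(212,90,.038),t(226,307,.038),t(288,90,.038),t(302,303,.038))
print('off rear T',t(250,243,.0195),'S',s(625,190,.0195))
E
```

```text
nose T [545.6 137.6] [546.  115.4] rear [446.1 130.8] [446.4 107. ]
nose S [542.6 135.5] [545.  112.4]
nose W [543.2 133.7] [544.8 112.4] rear [449.4 128.8] [451.4 103.4]
walls W inner [518.2 143.3] [521.3 102.3] [575.7 139.4] [578.4 107.1]
walls T [645.9 158.1] [520.1 148. ] [646.8 113.4] [523.  103.7]
off rear T [556.2 132.5] S [558.1 129.4]
```

Call:
carry_out(targets=[255, 0, 0, -15, 0, 255, 0, 0, -15, 0, 255, 0, 0, -10, 0, 255, 0, 0, -5, 0, 255, 0, 0, -3, 0, 255, 0, 0, 0, 0, 255, 0, 0, 0, 0])

```text
t: 7.2
eef_pos: [0.43, 0.1164, 0.0626]
tool_rot: [-0.0, 0.999, 0.038, 0.0]
contact_force: [0.4, 0.6, -1.1]
gripper_width: 0.25
grasp_force: 62.8
```

Call:
carry_out(targets=[255, 4, 0.3, 0, 0, 255, 6, 0.5, 0, 0, 255, 8, 0.6, 0, 0, 255, 8, 0.6, 0, 0, 255, 8, 0.6, 0, 0, 255, 8, 0.6, 0, 0, 255, 8, 0.6, 0, 0, 255, 8, 0.7, 0, 0, 255, 6, 0.5, 0, 0, 255, 4, 0.3, 0, 0, 255, 0, 0, 0, 0])

```text
t: 8.3
eef_pos: [0.4983, 0.1216, 0.0623]
tool_rot: [-0.0, 0.999, 0.038, 0.0]
contact_force: [-0.3, -1.2, -0.7]
gripper_width: 0.25
grasp_force: 62.8
```

```bash
python3 - <<'E'
from h import *
o=bot.get_obs();print(o['eef_pos'],o['tool_rot'],o['contact_force'])
c=snap('top','top2');s=snap('side','side2')
a=cv2.resize(c['frame'][160:280,215:305],None,fx=4,fy=4,interpolation=3)
cv2.imwrite('pics/c2.png',np.hstack([a,cv2.resize(s['frame'][195:315,190:290],(400,480),interpolation=3)])[:,:,::-1])
E
```

```text
[0.49832637 0.1216442  0.06232228] [-1.05710727e-04  9.99264026e-01  3.83581848e-02  2.13186173e-04] [-0.30329221 -1.15729807 -0.69355226]
```

View pics/c2.png

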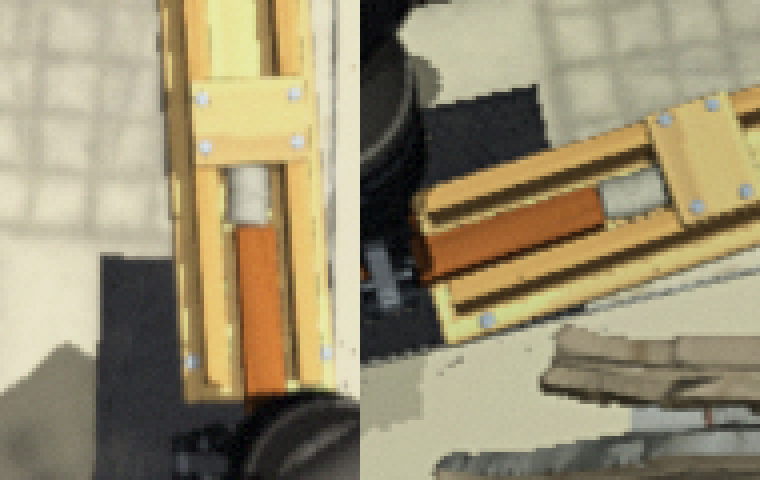

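The bar is centred in the channel, touching the offcut at about (250,225) in the crop, and the offcut's front is under the cover. I'll keep pushing.

Call:
carry_out(targets=[255, 4, 0.3, 0, 0, 255, 6, 0.5, 0, 0, 255, 6, 0.5, 0, 0, 255, 5, 0.4, 0, 0, 255, 3, 0.2, 0, 0, 255, 0, 0, 0, 0, 255, 0, 0, 0, 0, 255, 0, 0, 0, 0])

```text
t: 9.2
eef_pos: [0.5215, 0.1234, 0.0622]
tool_rot: [0.0, 0.999, 0.038, -0.0]
contact_force: [-1.1, -0.2, 0.0]
gripper_width: 0.247
grasp_force: 62.8
```

Call:
carry_out(targets=[255, 4, 0.3, 0, 0, 255, 6, 0.5, 0, 0, 255, 6, 0.5, 0, 0, 255, 6, 0.5, 0, 0, 255, 6, 0.5, 0, 0, 255, 6, 0.4, 0, 0, 255, 6, 0.5, 0, 0, 255, 6, 0.5, 0, 0, 255, 6, 0.4, 0, 0, 255, 6, 0.5, 0, 0, 255, 6, 0.5, 0, 0, 255, 5, 0.4, 0, 0, 255, 3, 0.2, 0, 0, 255, 2, 0.2, 0, 0, 255, 0, 0, 0, 0, 255, 0, 0, 0, 0])

```text
t: 10.8
eef_pos: [0.5956, 0.1293, 0.0623]
tool_rot: [0.0, 0.999, 0.039, -0.0]
contact_force: [-0.1, -0.3, -0.2]
gripper_width: 0.252
grasp_force: 62.8
```

```bash
python3 - <<'E'
from h import *
o=bot.get_obs();print(o['eef_pos'],o['tool_rot'],o['contact_force'])
c=snap('top','top3');s=snap('side','side3')
a=cv2.resize(c['frame'][120:240,215:305],None,fx=4,fy=4,interpolation=3)
cv2.imwrite('pics/c3.png',np.hstack([a,cv2.resize(s['frame'][185:305,250:350],(400,480),interpolation=3)])[:,:,::-1])
E
```

```text
[0.59561803 0.12933848 0.06230605] [ 3.23123942e-05  9.99257814e-01  3.85203686e-02 -3.08023250e-05] [-0.14094723 -0.27527452 -0.17639759]
```

View pics/c3.png

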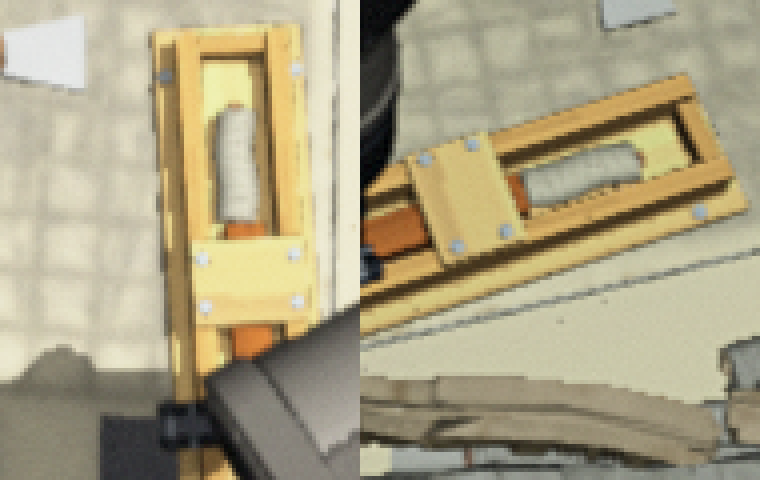

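The offcut is fully out beyond the cover, spanning about v 105–222 in the crop, with the nose just showing behind it. I'll set the stick down.

Call:
carry_out(targets=[255, 0, 0, -1, 0, 255, 0, 0, -0.6, 0, 255, 0, 0, -0.4, 0, 255, 0, 0, 0, 0, 255, 0, 0, 0, 0])

```text
t: 11.4
eef_pos: [0.5958, 0.1293, 0.0603]
tool_rot: [0.0, 0.999, 0.038, 0.0]
contact_force: [0.0, -0.1, -0.2]
gripper_width: 0.252
grasp_force: 63.1
```

Call:
carry_out(targets=[255, 0, 0, -0.4, 0, 255, 0, 0, -0.3, 0, 255, 0, 0, 0, 0])

```text
t: 11.7
eef_pos: [0.5958, 0.1293, 0.0602]
tool_rot: [0.0, 0.999, 0.038, 0.0]
contact_force: [-3.0, -0.1, 4.9]
gripper_width: 0.249
grasp_force: 63.7
```

Contact with the floor is felt (4.9 N), so I'll release and rise.

Call:
carry_out(targets=[180, 0, 0, 0, 0, 150, 0, 0, 0, 0, 100, 0, 0, 0, 0, 50, 0, 0, 0, 0, 0, 0, 0, 0, 0, 0, 0, 0, 0, 0, 0, 0, 0, 0, 0, 0, 0, 0, 0, 0, 0, 0, 0, 5, 0, 0, 0, 0, 15, 0, 0, 0, 0, 30, 0, 0, 0, 0, 40, 0, 0, 0, 0, 40, 0, 0, 0, 0, 30, 0, 0, 0, 0, 0, 0, 0, 0, 0, 0, 0])

```text
t: 13.3
eef_pos: [0.5962, 0.1294, 0.2214]
tool_rot: [-0.0, 0.999, 0.038, 0.001]
contact_force: [0.8, 0.8, -0.5]
gripper_width: 1.002
grasp_force: 0.0
```

```bash
python3 - <<'E'
from h import *
o=bot.get_obs();print(o['eef_pos'])
w=snap('wrist','w4');s=snap('side','side4')
cv2.imwrite('pics/c4.png',np.hstack([cv2.resize(w['frame'],(400,300)),cv2.resize(s['frame'][185:285,230:350],(360,300),interpolation=3)])[:,:,::-1])
E
```

```text
[0.59616636 0.12944645 0.22139318]
```

View pics/c4.png

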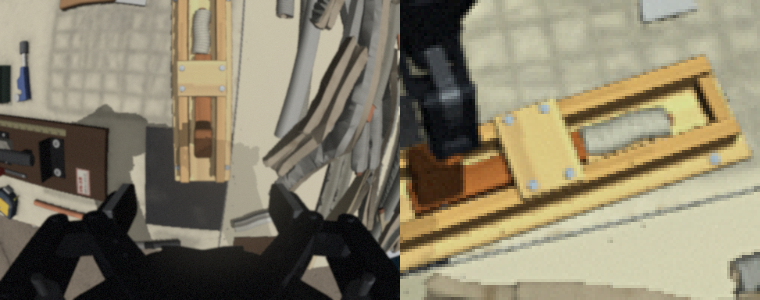

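The stick stands upright in the channel with its grip at about (203,140) in the wrist view. The offcut lies beyond the cover at about (200,32), and the gripper is clear.

```bash
python3 -c "
from station import bot
print(bot.hand_in())"
```

```text
the job is handed in; nothing more can be done
None
```

The offcut fits: I pushed it fully through the gauge with the stick, left the stick standing flat on its bar in the channel, and handed the job in at about 13 s (no verdict came back).

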